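# Shut the planter's reservoir cover and hold the dipstick centred in its guide

## Robot

A 6-joint arm with a two-finger parallel gripper is mounted at the origin on the work surface. World frame = base frame: x ahead of the robot, y to its left, z up, the work surface at z = 0. Lengths are in m, angles in rad, forces in N, time in s.
With the tool pointing down it reaches from about 0.325 to 0.85 m from the base axis. Payload 4.4 kg.
Tool frame: the origin (TCP) lies on the centre line of the jaws, within the pads' length; the fingertips stand 11 mm ahead of it and the grasp point (between the pads) lies 8 mm behind it; z points along the fingers, y is the line along which they close (so a half turn about z gives the same grasp; the last joint's range is limited). The gripper opens to 94 mm and grips with 3 to 60 N. Pads are 16 mm wide; open, the fingers measure 119 mm over their backs; the gripper's body (75 mm by 177 mm) begins 78 mm behind the grasp point.
Start: joints at [1.196, 0.207, 1.542, -0, 1.393, -0.15], TCP at [0.128, 0.561, 0.216] pointing down, gripper open.
Joint ranges: [-2.73, 2.73], [-0.86, 2.22], [0.23, 2.46], [-1.11, 4.25], [0.08, 2.63], [-2.82, 2.82]. Speed limits (rad/s): [2.79, 2.79, 3.14, 3.14, 3.14, 3.14].

## Interface

Orientations are given as a unit quaternion [x, y, z, w].
In Python, from cell import sensors, viewer, workorder gives the robot as it stands.
- The arm moves only by the shell command python3 -m crank 'ROWS' [OPENING] [FORCE]. ROWS is JSON, a list of rows, each an object of numbers: "tx", "ty", "tz": the shift along the tool's x, y, z each as a share of 0.1 m, from -1 to 1; "wx", "wy", "wz": the turn, a rotation vector about the tool's x, y, z each as a share of pi rad, from -1 to 1. A call has 1 to 10 rows; each row is the pose to reach, as a shift and turn from the pose commanded when the call began, along the tool's axes at that moment, turning the shorter way round; what a row does not reach only later rows make up. A row lasts 1/12 s, in which the tool goes at most 41.7 mm and 7.16 degrees, less where a joint would pass 70% of its speed; a pose out of reach is approached as far as the arm can. A call with a number of a shift or a turn outside -1 to 1 is refused whole. A call with a gripper value outside its range is refused whole. OPENING is the opening, from 0 (shut) to 1 (fully open), set as the call begins (- or left out, the last holds). The fingers move at their own pace and stop on an object; FORCE is the grip in N (left out, the last holds). Time passes only in rows, so rows that repeat a pose let the fingers close. It gives the time, the measured TCP pose, the force, the opening and the grip force at its end, in the units of the state.
- sensors.observe(): the state, without advancing time (a new reading comes with each control period).
- viewer.capture(name): name is "scene" or "top" or "wrist"; returns a dict with "image" (384x512x3 uint8, blue, green, red), "range_z" (384x512 float32, m along the optical axis (not along the pixel's ray), 0 where there is no reading), "mtx" (3x3 intrinsics, pixels), "rvec" (rotation vector, rad) and "tvec" (3), from world to camera coordinates, as OpenCV has them. Camera axes: x right, y down, z forward; pixel columns grow to the right and rows downward; lengths in m; the calibration is good to about 2 mm. A picture is of the moment at which its call begins.
- workorder.job_done(): hands the job in; it is judged then, once.
Trained networks look in a picture, given as the dict that the camera call returned (one of the last four; its "shot" number tells which), for a name from the list of things; names that differ only in an ending like _2 or _b are one class to them, and where a whole thing is asked for, a point or a joint stands for the part that bears it (a point fixed in the world has none). Each returns a list of dicts, best first, with "score" (0 to 1); they miss things now and then, are a little off and sometimes report something else, mostly with a low value. They report only what shows in the picture. A call takes as long as a camera call. They do not tell look-alikes from the thing itself.
- viewer.boxes_of(picture, query): "extent" ([left, top, width, height] in pixels, round what is visible of it).
- viewer.landmark_of(picture, query): "position" ([column, row] in pixels: a listed point, or the origin of a listed thing).
The state is a dict: "time": time; "qpos": joint angles; "qvel": joint speeds; "joint_torque": joint torques, N m; "tcp_pos": TCP position; "tcp_rot": TCP orientation; "wrist_force": force on the tool from outside, world axes, zero at the start; "torque": the same for the moment, N m; "grip_width": finger opening in m; "grip_force": force on a finger pad.
Only numpy, scipy, OpenCV 4.12 (cv2) and the standard library are available. Lean on these libraries where they do the work, as an engineer would, in place of code of your own. Each camera call takes 0.05 s, during which the arm holds its last target. There are 200 camera calls.

## Task

On the desk planter, slide the reservoir cover fully home by its black ridge; then take the blue-handled dipstick out of its stand and lower it upright through the orange guide collar, without ever touching the collar or the planter with it, until its red band is level with the collar's rim. Finish while still holding it there in the gripper, still, upright and centred in the hole with a clear gap all round; leave everything else on the desk where it is.

Things in the scene. Friction and masses are not known exactly. Their poses are not given: they have to be found in the camera images.
- planter: Terracotta desk planter, 190 (x) x 250 (y) x 90 mm high, fixed to the desk; origin at the centre of its underside, z up, turned about z by up to 0.35 rad. Its x < 0 half is a bed of succulents (tops at 118 mm); along the x > 0 half the reservoir cover slides along y. The dry well (70 x 70 mm, floor 12 mm above the desk) lies at x = 45, y = -80 mm.
- cover (a joint): How far the aluminium cover stands open (m): 0 = home against its stop, 0.09 = fully open, towards the planter's +y; close it along the planter's -y. About 2 N of friction, stays where it is left. Starts 0.065 to 0.085 open. Plate 82 (x) x 130 (y) x 6 mm, top face 97 mm above the desk.
- cover_grip (a point): Point in the cover's black ridge, 115 mm above the desk. Ridge 44 mm long along the planter's x, 12 mm wide along y, standing 28 mm above the plate (top 125 mm above the desk): pinch it from above, fingers closing along the planter's y. Lies 75 mm to +y of the guide collar; moves with the cover.
- guide (a point): Centre of the mouth of the orange guide collar on the cover: round vertical hole 28 mm in diameter, 14 mm deep, collar 40 mm in outer diameter, rim 105 mm above the desk (8 mm above the plate). This point is at rim height on the hole's axis and moves with the cover; with the cover home it is at x = 45, y = -90 mm in the planter's frame.
- stand: White dipstick stand, fixed to the desk, 118 mm high: round foot 90 mm in diameter, a column on its -x side and a top plate 76 x 44 mm, with a 14 mm hole centred over the foot, in which the dipstick hangs by its handle. Origin at the centre of the underside, z up.
- dipstick: The dipstick, 150 mm long, 80 g, loose: steel rod 10 mm in diameter and 100 mm long, above it a blue cylindrical handle 22 mm in diameter and 50 mm high. Origin at the rod's lower tip, z along the rod towards the handle. At the start it hangs upright in the stand, tip 18 mm above the desk, handle from 118 to 168 mm above the desk.
- handle (a point): Middle of the blue handle on its axis, 125 mm above the rod's tip, 25 mm above the handle's underside.
- band (a point): Centre of the red band (16 mm tall) round the rod, on the rod's axis, 50 mm above the tip and 75 mm below the middle of the handle.
- mug: Blue mug, 76 mm in diameter, 90 mm high, beyond the stand (bystander); origin at the centre of its underside.
- mouse: Black computer mouse, 100 x 58 x 26 mm, on the robot's side of the stand (bystander); origin at the centre of its underside.
- notebook: Orange notebook, 150 x 100 x 14 mm (bystander); origin at the centre of its underside.
- remote: White remote control, 45 x 150 x 18 mm (bystander); origin at the centre of its underside.
- jar: Green glass jar with a lid, 64 mm in diameter, 85 mm high (bystander); origin at the centre of its underside.
- pencup: Grey pen cup, 72 mm in diameter, 95 mm high, pens to 155 mm (bystander); origin at the centre of its underside.
Not all that is in view belongs to the job. Leave any turquoise look-alike of the dipstick alone.

How it is judged:
On the way, in this order (a step that is already met when the one before it is completed fails the run):
1. the cover is fully home while the dipstick is still in its stand (value of joint cover below 0.004 m and distance of dipstick from where it was at the start of the episode below 0.03 m), for 0.2 s.
2. the dipstick is lifted out of its stand by the gripper (height (world z) of dipstick above 0.115 m and contact force between the fingers and dipstick above 1 N), for 0.1 s.
At the end, for the whole second after the job is handed in: Cover within 4 mm of its stop; dipstick gripped (over 1 N), at rest (under 20 mm/s), within 0.1 rad of vertical, its band centre within 8 mm of the collar's rim in height and within 5 mm of the hole's axis, touching neither cover nor planter (under 0.2 N) (value of joint cover below 0.004 m and horizontal distance between band and guide below 0.005 m and z of band in the frame of guide between -0.008 and 0.008 m and angle between dipstick's own z axis and vertical below 0.1 rad and linear speed of dipstick below 0.02 m/s and contact force between the fingers and dipstick above 1 N and contact force between dipstick and planter below 0.2 N); the arm keeps its last pose, push and grip.
It fails at once if the dipstick touches the collar, the cover or the planter (over 0.5 N) (contact force between dipstick and planter above 0.5 N).
It fails at once if a bystander is moved by more than 30 mm (distance of any of mug, mouse, notebook, remote, jar, pencup from where it was at the start of the episode above 0.03 m).
It also fails if it takes over 58 s, if anything falls off the work surface, if the arm or the gripper's body presses on something with over 40 N, if the wrist force passes 120 N, or if a joint passes its speed limit or range.

## Working session

There is one attempt and no reset: what is moved stays moved. The work goes in short steps, Python scripts to look and compute and a shell command to move; the robot and the scene stay as the last step left them, time stands still between calls to the robot, and variables do not carry over. Pictures are saved under pics/ and viewed, at most 11 in all, crops included, and the job is handed in when it is done.

```bash
ls; mkdir -p pics
cat > h.py <<'E'
import numpy as np, cv2
from cell import sensors, viewer, workorder
from scipy.spatial.transform import Rotation as R
def cap(n,save=None):
    p=viewer.capture(n)
    if save: cv2.imwrite('pics/'+save+'.png',p['image'])
    return p
def cam(p):
    Rm=cv2.Rodrigues(np.array(p['rvec'],float))[0]; return Rm,np.array(p['tvec'],float).ravel()
def at_z(p,uv,z):   # pixel ray meets height z
    Rm,t=cam(p); d=Rm.T@np.linalg.inv(p['mtx'])@[uv[0],uv[1],1.]; c=-Rm.T@t
    return c+d*(z-c[2])/d[2]
def cloud(p):
    Rm,t=cam(p); h,w=p['range_z'].shape; v,u=np.mgrid[:h,:w]; z=p['range_z']
    q=np.stack([u*z,v*z,z],-1)@np.linalg.inv(p['mtx']).T
    return (q-t)@Rm
def proj(p,X): return cv2.projectPoints(np.array(X,float).reshape(-1,3),np.array(p['rvec'],float),np.array(p['tvec'],float),p['mtx'],None)[0].reshape(-1,2)
E
python3 - <<'E'
from h import *
s=sensors.observe(); print({k:np.round(v,3).tolist() for k,v in s.items()})
for n in ['scene','top']:
    p=cap(n,n+'0'); C=cam(p); print(n,np.round(-C[0].T@C[1],3))
    for q in ['planter','cover_grip','guide','stand','dipstick','handle','band','mug','mouse','notebook','remote','jar','pencup']:
        print(q,[(np.round(d['position']).tolist(),round(d['score'],2)) for d in viewer.landmark_of(p,q)[:3]])
E
```

```text
pics
{'time': 0.0, 'qpos': [1.196, 0.207, 1.543, -0.0, 1.394, -0.15], 'qvel': [0.0, -0.0, 0.002, -0.001, 0.001, -0.001], 'joint_torque': [-0.0, -37.087, -28.142, 0.07, 0.036, -0.0], 'tcp_pos': [0.128, 0.56, 0.215], 'tcp_rot': [0.112, 0.994, -0.001, -0.0], 'wrist_force': [-0.267, 0.466, 0.799], 'torque': [-0.012, -0.03, 0.02], 'grip_force': 0.0, 'grip_width': 0.094}
scene [ 1.112 -0.931  0.959]
planter [([274.0, 191.0], 0.78)]
cover_grip [([300.0, 158.0], 0.89), ([190.0, 258.0], 0.52)]
guide [([282.0, 169.0], 0.68)]
stand [([190.0, 256.0], 0.7), ([191.0, 251.0], 0.55)]
dipstick [([300.0, 160.0], 0.61), ([199.0, 237.0], 0.56), ([192.0, 252.0], 0.5)]
handle [([187.0, 221.0], 0.78), ([197.0, 202.0], 0.53)]
band [([200.0, 220.0], 0.73), ([190.0, 236.0], 0.69)]
mug [([225.0, 273.0], 0.59)]
mouse [([159.0, 240.0], 0.7)]
notebook [([334.0, 230.0], 0.67), ([299.0, 161.0], 0.37)]
remote [([298.0, 272.0], 0.92)]
jar [([325.0, 166.0], 0.67)]
pencup [([195.0, 337.0], 0.93)]
top [ 0.422 -0.006  1.128]
planter [([194.0, 215.0], 0.64)]
cover_grip []
guide [([191.0, 198.0], 0.97)]
stand [([334.0, 223.0], 0.59), ([333.0, 224.0], 0.4)]
dipstick [([300.0, 237.0], 0.54), ([337.0, 222.0], 0.45)]
handle [([342.0, 222.0], 0.66), ([305.0, 234.0], 0.5)]
band [([305.0, 240.0], 0.43)]
mug [([330.0, 190.0], 0.9)]
mouse [([333.0, 266.0], 0.91), ([334.0, 225.0], 0.54), ([341.0, 222.0], 0.18)]
notebook [([219.0, 133.0], 0.68)]
remote [([293.0, 131.0], 0.92), ([331.0, 225.0], 0.62)]
jar [([113.0, 194.0], 0.75)]
pencup [([398.0, 169.0], 0.59)]
```

View pics/scene0.png

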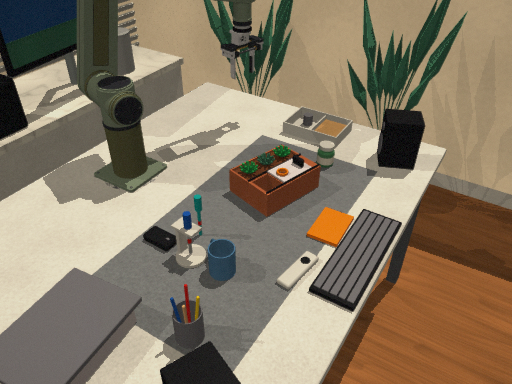

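View pics/top0.png

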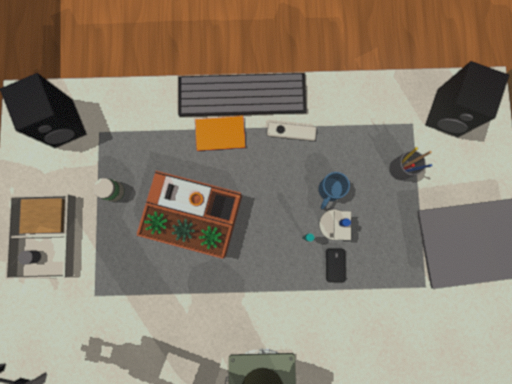

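The scene view shows two candidates for the dipstick. The blue handle is in the white stand at scene (187,218) / top (343,222), and a turquoise look-alike is at scene (198,202) / top (308,237). I choose the blue one. The ridge is at top (172,190) and the collar at top (196,198).

```bash
cat > m.py <<'E'
from h import *
p=cap('top'); X=cloud(p); im=p['image'].astype(int)
def box(u0,u1,v0,v1):
    m=np.zeros(X.shape[:2],bool); m[v0:v1,u0:u1]=1; return m
b,g,r=im[...,0],im[...,1],im[...,2]
hsv=cv2.cvtColor(p['image'],cv2.COLOR_BGR2HSV)
pl=box(125,255,160,270)
rid=pl&(X[...,2]>.115)&(X[...,2]<.135)&(hsv[...,1]<90)&(hsv[...,2]<90)
plate=pl&(X[...,2]>.092)&(X[...,2]<.104)&(hsv[...,1]<60)&(hsv[...,2]>120)
col=pl&(X[...,2]>.094)&(X[...,2]<.112)&(hsv[...,1]>150)&(hsv[...,0]>8)&(hsv[...,0]<20)&(r>180)
red=pl&(X[...,2]>.06)&(X[...,2]<.095)&((r-b)>40)
for n,m in [('ridge',rid),('plate',plate),('collar',col),('planter',red)]:
    P=X[m]; print(n,m.sum())
    if m.sum()>5:
        c,s,a=cv2.minAreaRect((P[:,:2]*1000).astype(np.float32)); print('  mean',P.mean(0).round(4),'rect',np.round(c,1),np.round(s,1),round(a,1))
h=box(325,360,205,235)&(X[...,2]>.155)&(X[...,2]<.18)
hb=h&(hsv[...,0]>100)&(hsv[...,0]<125)&(hsv[...,1]>100)
t=box(325,360,200,250)&(X[...,2]>.105)&(X[...,2]<.13)
for n,m in [('handle',h),('handleblue',hb),('standtop',t)]:
    P=X[m]; print(n,m.sum(),P.mean(0).round(4) if m.any() else '', np.round(cv2.minAreaRect((P[:,:2]*1000).astype(np.float32)),1).tolist() if 0 else (P[:,:2].min(0).round(4),P[:,:2].max(0).round(4)) if m.any() else '')
cr=p['image'][195:255,290:370]; cv2.imwrite('pics/crop1.png',cv2.resize(np.hstack([cr,p['image'][165:225,145:225]]),None,fx=5,fy=5,interpolation=cv2.INTER_CUBIC))
E
python3 m.py
```

```text
ridge 87
  mean [0.5404 0.2319 0.1231] rect [506.2 220.4] [145.3  34.1] 16.9
plate 1093
  mean [0.5468 0.2023 0.0973] rect [547.9 202.8] [132.6  83.9] 73.9
collar 17
  mean [0.5347 0.1672 0.1047] rect [537.3 169.1] [31.4 30.3] 1.3
planter 2765
  mean [0.4812 0.1952 0.0858] rect [496.8 191.1] [250.7 190.3] 73.8
handle 63 [ 0.4591 -0.2288  0.1669] (array([ 0.4492, -0.2398]), array([ 0.4698, -0.2188]))
handleblue 52 [ 0.4596 -0.2282  0.1671] (array([ 0.4517, -0.2398]), array([ 0.4675, -0.2188]))
standtop 400 [ 0.4515 -0.2267  0.1184] (array([ 0.4157, -0.2523]), array([ 0.4926, -0.2054]))
```

View pics/crop1.png

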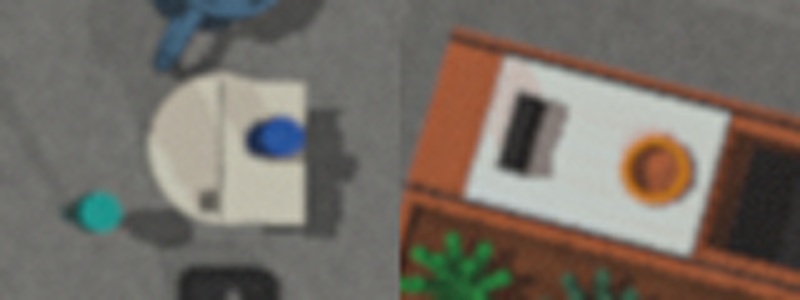

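The crop confirms it: the blue handle (about top 343,222) sits in the white stand, while the turquoise one stands apart. In the right half, the black ridge is at about top (171,191) and the orange collar at (196,199). I'll go above the ridge next.

```bash
R4() { :; }
python3 -m crank '[{"wz":0.018},{"wz":0.018}]' 0.5 20 >/dev/null
python3 -m crank '[{"tx":-1,"ty":-0.37},{"tx":-1,"ty":-0.37},{"tx":-1,"ty":-0.37},{"tx":-1,"ty":-0.37}]' >/dev/null
python3 -m crank '[{"tx":-1,"ty":-0.37},{"tx":-1,"ty":-0.37},{"tx":-1,"ty":-0.37},{"tx":-1,"ty":-0.37}]' >/dev/null
python3 -m crank '[{"tx":-1,"ty":-0.37},{"tx":-1,"ty":-0.37},{"tx":-1,"ty":-0.37},{"tx":-1,"ty":-0.37}]' >/dev/null
python3 -m crank '[{"tx":-1,"ty":-0.37},{"tx":-1,"ty":-0.37},{"tx":-1,"ty":-0.37},{"tx":-1,"ty":-0.37}]' >/dev/null
python3 -m crank '[{"tx":-1,"ty":-0.37},{"tx":-1,"ty":-0.37},{"tx":-1,"ty":-0.37},{"tx":-1,"ty":-0.37},{"tx":-1,"ty":-0.37},{"tx":-1,"ty":-0.37}]'
cat > w.py <<'E'
from h import *
import sys
s=sensors.observe(); print('tcp',s['tcp_pos'],'width',s['grip_width'],'t',s['time']); M=R.from_quat(s['tcp_rot']).as_matrix(); print(M.round(4))
p=cap('wrist',sys.argv[1]); C=cam(p); print('cam',np.round(-C[0].T@C[1],3))
for q,z in [('cover_grip',.115),('guide',.105),('handle',.143)]:
    for d in viewer.landmark_of(p,q)[:2]: print(q,np.round(d['position'],1),round(d['score'],2),at_z(p,d['position'],z).round(4))
E
python3 w.py wrist1
```

```text
tcp [0.12819384 0.56052221 0.21643829] width 0.09370474584578284 t 1.45
[[-0.9748  0.2229  0.    ]
 [ 0.2229  0.9748 -0.    ]
 [-0.     -0.     -1.    ]]
cam [0.049 0.58  0.383]$[0]: bad value
$[0]: bad value
$[0]: bad value
$[0]: bad value
$[0]: bad value
$[0]: bad value
```

View pics/wrist1.png

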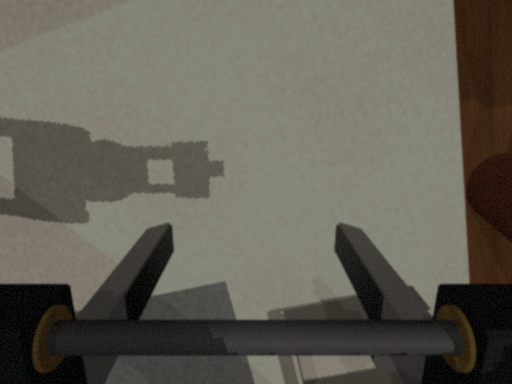

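The picture shows only the desk and the fingers, because the arm hasn't moved. The rows were refused, probably because each one needs all six keys. I'll try a full row.

```bash
python3 -m crank '[{"tx":0,"ty":0,"tz":0,"wx":0,"wy":0,"wz":0.018},{"tx":0,"ty":0,"tz":0,"wx":0,"wy":0,"wz":0.018}]' 0.5 20 &&
python3 -m crank '[{"tx":-1,"ty":-0.37,"tz":0,"wx":0,"wy":0,"wz":0},{"tx":-1,"ty":-0.37,"tz":0,"wx":0,"wy":0,"wz":0},{"tx":-1,"ty":-0.37,"tz":0,"wx":0,"wy":0,"wz":0},{"tx":-1,"ty":-0.37,"tz":0,"wx":0,"wy":0,"wz":0}]'
```

```text
time: 1.82
tcp_pos: [0.1282, 0.5605, 0.2164]
tcp_rot: [0.141, 0.99, 0.0, -0.0]
wrist_force: [0.6, 0.4, 0.3]
grip_width: 0.0842
grip_force: 0.0
time: 2.15
tcp_pos: [0.2172, 0.495, 0.2165]
tcp_rot: [0.142, 0.99, -0.0, 0.001]
wrist_force: [-0.1, 0.4, 0.1]
grip_width: 0.0577
grip_force: 0.0
```

```bash
python3 -m crank '[{"tx":-1,"ty":-0.37,"tz":0,"wx":0,"wy":0,"wz":0},{"tx":-1,"ty":-0.37,"tz":0,"wx":0,"wy":0,"wz":0},{"tx":-1,"ty":-0.37,"tz":0,"wx":0,"wy":0,"wz":0}]' >/dev/null
python3 -m crank '[{"tx":-1,"ty":-0.37,"tz":0,"wx":0,"wy":0,"wz":0},{"tx":-1,"ty":-0.37,"tz":0,"wx":0,"wy":0,"wz":0},{"tx":-1,"ty":-0.37,"tz":0,"wx":0,"wy":0,"wz":0}]' >/dev/null
python3 -m crank '[{"tx":-1,"ty":-0.37,"tz":0,"wx":0,"wy":0,"wz":0},{"tx":-1,"ty":-0.37,"tz":0,"wx":0,"wy":0,"wz":0},{"tx":-1,"ty":-0.37,"tz":0,"wx":0,"wy":0,"wz":0},{"tx":-1,"ty":-0.37,"tz":0,"wx":0,"wy":0,"wz":0},{"tx":-1,"ty":-0.37,"tz":0,"wx":0,"wy":0,"wz":0},{"tx":-1,"ty":-0.37,"tz":0,"wx":0,"wy":0,"wz":0}]'
python3 w.py wrist2
```

```text
time: 3.15
tcp_pos: [0.4705, 0.3081, 0.2163]
tcp_rot: [0.14, 0.99, 0.0, -0.001]
wrist_force: [-0.3, -0.7, 0.5]
grip_width: 0.0472
grip_force: 0.0
tcp [0.47052808 0.30810461 0.21625009] width 0.04719517126568362 t 3.15
[[-9.609e-01  2.767e-01 -1.100e-03]
 [ 2.767e-01  9.609e-01  5.000e-04]
 [ 1.200e-03  2.000e-04 -1.000e+00]]
cam [0.393 0.332 0.383]
cover_grip [210.9 301. ] 0.69 [0.5595 0.2427 0.115 ]
guide [130.8 295.6] 0.92 [0.539  0.1682 0.105 ]
```

View pics/wrist2.png

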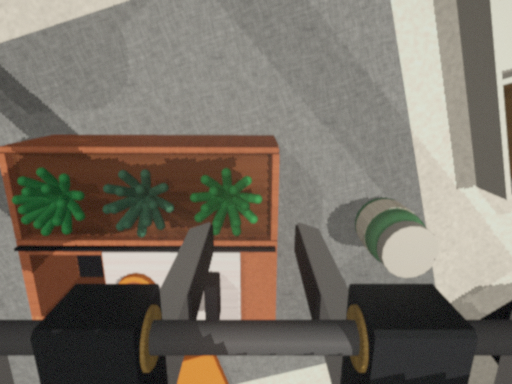

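The wrist view shows the white cover plate and the ridge between the fingers at about (211,301), the collar at (131,290), and the jar at (395,240), clear of the path. The network positions agree with my estimate from the geometry.

```bash
python3 -m crank '[{"tx":-1,"ty":-0.395,"tz":0,"wx":0,"wy":0,"wz":0},{"tx":-1,"ty":-0.395,"tz":0,"wx":0,"wy":0,"wz":0},{"tx":-1,"ty":-0.395,"tz":0,"wx":0,"wy":0,"wz":0},{"tx":-1,"ty":-0.395,"tz":0,"wx":0,"wy":0,"wz":0},{"tx":-1,"ty":-0.395,"tz":0,"wx":0,"wy":0,"wz":0}]'
python3 -m crank '[{"tx":0,"ty":0,"tz":0.3,"wx":0,"wy":0,"wz":0},{"tx":0,"ty":0,"tz":0.6,"wx":0,"wy":0,"wz":0},{"tx":0,"ty":0,"tz":0.6,"wx":0,"wy":0,"wz":0},{"tx":0,"ty":0,"tz":0.6,"wx":0,"wy":0,"wz":0}]'
python3 w.py wrist3
```

```text
time: 3.77
tcp_pos: [0.5566, 0.2415, 0.2163]
tcp_rot: [0.141, 0.99, 0.0, -0.0]
wrist_force: [-1.0, -0.6, 0.9]
grip_width: 0.047
grip_force: 0.0
time: 4.1
tcp_pos: [0.5535, 0.2424, 0.1546]
tcp_rot: [0.139, 0.99, -0.001, -0.003]
wrist_force: [-0.5, -0.5, -0.1]
grip_width: 0.047
grip_force: 0.0
tcp [0.55348734 0.24239243 0.15462603] width 0.04696587380935373 t 4.1
[[-0.9612  0.2757 -0.0054]
 [ 0.2757  0.9612 -0.0011]
 [ 0.0049 -0.0025 -1.    ]]
cam [0.477 0.266 0.322]
cover_grip [255.  228.7] 0.55 [0.5596 0.2427 0.115 ]
guide [147.4 224.5] 0.89 [0.5401 0.1707 0.105 ]
guide [188.3 140.3] 0.55 [0.4928 0.217  0.105 ]
```

View pics/wrist3.png

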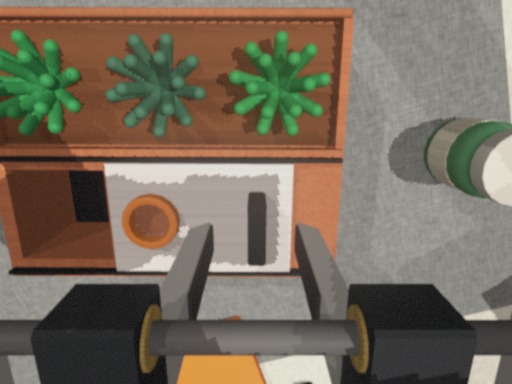

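The ridge at (257,228) lies midway between the fingertips at (200,230) and (308,230), and the collar at (150,222) is clear of the left finger. Next I descend and pinch.

```bash
python3 -m crank '[{"tx":-0.05,"ty":0,"tz":0.15,"wx":0,"wy":0,"wz":0},{"tx":-0.05,"ty":0,"tz":0.3,"wx":0,"wy":0,"wz":0},{"tx":-0.05,"ty":0,"tz":0.42,"wx":0,"wy":0,"wz":0},{"tx":-0.05,"ty":0,"tz":0.42,"wx":0,"wy":0,"wz":0},{"tx":-0.05,"ty":0,"tz":0.42,"wx":0,"wy":0,"wz":0}]'
python3 -m crank '[{"tx":0,"ty":0,"tz":0,"wx":0,"wy":0,"wz":0},{"tx":0,"ty":0,"tz":0,"wx":0,"wy":0,"wz":0},{"tx":0,"ty":0,"tz":0,"wx":0,"wy":0,"wz":0},{"tx":0,"ty":0,"tz":0,"wx":0,"wy":0,"wz":0},{"tx":0,"ty":0,"tz":0,"wx":0,"wy":0,"wz":0},{"tx":0,"ty":0,"tz":0,"wx":0,"wy":0,"wz":0}]' 0 20
```

```text
time: 4.72
tcp_pos: [0.561, 0.2402, 0.1145]
tcp_rot: [0.14, 0.99, -0.0, -0.0]
wrist_force: [-0.3, 0.0, 0.1]
grip_width: 0.0471
grip_force: 0.0
time: 5.22
tcp_pos: [0.5616, 0.2406, 0.1149]
tcp_rot: [0.14, 0.99, 0.001, 0.0]
wrist_force: [1.3, 0.9, 2.7]
grip_width: 0.0122
grip_force: 20.0
```

```bash
python3 -m crank '[{"tx":0,"ty":-0.15,"tz":0,"wx":0,"wy":0,"wz":0},{"tx":0,"ty":-0.3,"tz":0,"wx":0,"wy":0,"wz":0},{"tx":0,"ty":-0.45,"tz":0,"wx":0,"wy":0,"wz":0},{"tx":0,"ty":-0.6,"tz":0,"wx":0,"wy":0,"wz":0},{"tx":0,"ty":-0.7,"tz":0,"wx":0,"wy":0,"wz":0},{"tx":0,"ty":-0.75,"tz":0,"wx":0,"wy":0,"wz":0},{"tx":0,"ty":-0.75,"tz":0,"wx":0,"wy":0,"wz":0},{"tx":0,"ty":-0.75,"tz":0,"wx":0,"wy":0,"wz":0}]'
python3 -m crank '[{"tx":0,"ty":-0.03,"tz":0,"wx":0,"wy":0,"wz":0},{"tx":0,"ty":-0.05,"tz":0,"wx":0,"wy":0,"wz":0},{"tx":0,"ty":-0.06,"tz":0,"wx":0,"wy":0,"wz":0},{"tx":0,"ty":-0.06,"tz":0,"wx":0,"wy":0,"wz":0}]'
```

```text
time: 5.88
tcp_pos: [0.5402, 0.1669, 0.1149]
tcp_rot: [0.141, 0.99, -0.001, -0.0]
wrist_force: [-0.9, -1.4, 4.8]
grip_width: 0.0121
grip_force: 20.0
time: 6.22
tcp_pos: [0.5397, 0.1655, 0.1149]
tcp_rot: [0.14, 0.99, 0.003, 0.001]
wrist_force: [1.2, 8.2, 2.7]
grip_width: 0.0117
grip_force: 20.0
```

```bash
python3 -m crank '[{"tx":0,"ty":-0.03,"tz":0,"wx":0,"wy":0,"wz":0},{"tx":0,"ty":-0.05,"tz":0,"wx":0,"wy":0,"wz":0},{"tx":0,"ty":-0.05,"tz":0,"wx":0,"wy":0,"wz":0},{"tx":0,"ty":-0.05,"tz":0,"wx":0,"wy":0,"wz":0}]'
```

```text
time: 6.55
tcp_pos: [0.5397, 0.1653, 0.1149]
tcp_rot: [0.14, 0.99, 0.007, 0.002]
wrist_force: [5.6, 20.2, -2.5]
grip_width: 0.0123
grip_force: 20.0
```

```bash
python3 -m crank '[{"tx":0,"ty":0.07,"tz":0,"wx":0,"wy":0,"wz":0},{"tx":0,"ty":0.07,"tz":0,"wx":0,"wy":0,"wz":0}]'
python3 -m crank '[{"tx":0,"ty":0,"tz":0,"wx":0,"wy":0,"wz":0},{"tx":0,"ty":0,"tz":0,"wx":0,"wy":0,"wz":0},{"tx":0,"ty":0,"tz":0,"wx":0,"wy":0,"wz":0},{"tx":0,"ty":0,"tz":0,"wx":0,"wy":0,"wz":0}]' 0.45 20
python3 -m crank '[{"tx":0,"ty":0,"tz":-0.3,"wx":0,"wy":0,"wz":0},{"tx":0,"ty":0,"tz":-0.6,"wx":0,"wy":0,"wz":0},{"tx":0,"ty":0,"tz":-1,"wx":0,"wy":0,"wz":0},{"tx":0,"ty":0,"tz":-1,"wx":0,"wy":0,"wz":0},{"tx":0,"ty":0,"tz":-1,"wx":0,"wy":0,"wz":0},{"tx":0,"ty":0,"tz":-1,"wx":0,"wy":0,"wz":0}]'
python3 w.py wrist4
```

```text
time: 6.72
tcp_pos: [0.5399, 0.166, 0.1148]
tcp_rot: [0.139, 0.99, 0.001, 0.0]
wrist_force: [-0.7, 2.0, 5.3]
grip_width: 0.0116
grip_force: 20.0
time: 7.05
tcp_pos: [0.5387, 0.1635, 0.1136]
tcp_rot: [0.141, 0.99, -0.001, -0.001]
wrist_force: [0.2, -0.3, 0.5]
grip_width: 0.035
grip_force: 0.0
time: 7.55
tcp_pos: [0.5389, 0.1638, 0.2139]
tcp_rot: [0.14, 0.99, -0.0, -0.0]
wrist_force: [-0.7, -0.5, -0.8]
grip_width: 0.042
grip_force: 0.0
tcp [0.53893409 0.16380387 0.21392036] width 0.041970289211440893 t 7.55
[[-9.605e-01  2.782e-01 -7.000e-04]
 [ 2.782e-01  9.605e-01 -4.000e-04]
 [ 6.000e-04 -6.000e-04 -1.000e+00]]
cam [0.461 0.188 0.381]
cover_grip [257.6 190.9] 0.92 [0.5376 0.1687 0.115 ]
guide [169.8 189. ] 0.89 [0.518  0.0964 0.105 ]
```

View pics/wrist4.png

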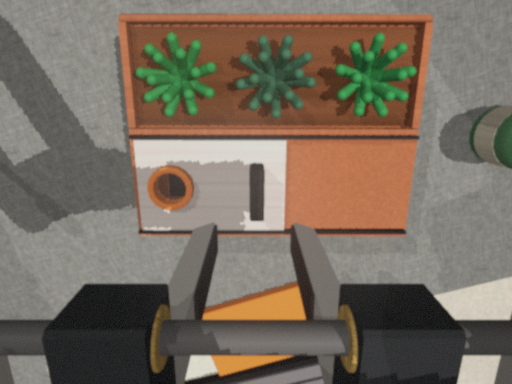

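The cover plate now sits flush at the planter's well end. The collar is at (170,188) and the ridge at (257,191), so the cover is home. I'll go above the stand with the tool axes turned to match the world.

```bash
python3 -m crank '[{"tx":0,"ty":0,"tz":0,"wx":0,"wy":0,"wz":-0.045},{"tx":0,"ty":0,"tz":0,"wx":0,"wy":0,"wz":-0.09},{"tx":0,"ty":0,"tz":0,"wx":0,"wy":0,"wz":-0.09},{"tx":0,"ty":0,"tz":0,"wx":0,"wy":0,"wz":-0.09},{"tx":0,"ty":0,"tz":0,"wx":0,"wy":0,"wz":-0.09}]'
python3 -m crank '[{"tx":0.2,"ty":-1,"tz":-0.1,"wx":0,"wy":0,"wz":0},{"tx":0.2,"ty":-1,"tz":-0.1,"wx":0,"wy":0,"wz":0},{"tx":0.2,"ty":-1,"tz":-0.1,"wx":0,"wy":0,"wz":0}]'
python3 -m crank '[{"tx":0.2,"ty":-1,"tz":-0.1,"wx":0,"wy":0,"wz":0},{"tx":0.2,"ty":-1,"tz":-0.1,"wx":0,"wy":0,"wz":0},{"tx":0.2,"ty":-1,"tz":-0.1,"wx":0,"wy":0,"wz":0},{"tx":0.2,"ty":-1,"tz":-0.1,"wx":0,"wy":0,"wz":0},{"tx":0.2,"ty":-1,"tz":-0.1,"wx":0,"wy":0,"wz":0}]'
python3 - <<'E'
from h import *
p=cap('top'); X=cloud(p); hsv=cv2.cvtColor(p['image'],cv2.COLOR_BGR2HSV)
m=np.zeros(X.shape[:2],bool); m[225:250,290:325]=1
m&=(X[...,2]>.03); print('turq',m.sum(),X[m].min(0).round(3),X[m].max(0).round(3))
E
python3 w.py wrist5
```

```text
time: 8.17
tcp_pos: [0.5388, 0.1642, 0.2133]
tcp_rot: [-0.0, 1.0, -0.0, -0.001]
wrist_force: [-0.7, 0.1, 0.0]
grip_width: 0.0418
grip_force: 0.0
time: 8.42
tcp_pos: [0.5186, 0.0614, 0.2242]
tcp_rot: [0.0, 1.0, -0.001, -0.001]
wrist_force: [-0.2, -0.4, -0.4]
grip_width: 0.0422
grip_force: 0.0
time: 8.83
tcp_pos: [0.4994, -0.0364, 0.2343]
tcp_rot: [0.001, 1.0, 0.0, -0.0]
wrist_force: [0.1, 0.2, -0.5]
grip_width: 0.042
grip_force: 0.0
turq 440 [ 0.405 -0.147  0.147] [ 0.442 -0.006  1.128]
tcp [ 0.49946202 -0.03551947  0.23411001] width 0.04274113473676041 t 8.8833
[[-1.e+00  1.e-04 -5.e-04]
 [ 1.e-04  1.e+00  9.e-04]
 [ 5.e-04  9.e-04 -1.e+00]]
cam [ 0.419 -0.035  0.401]
cover_grip [471.4 224.7] 0.77 [0.5356 0.1651 0.115 ]
guide [389.3 202.8] 0.76 [0.5178 0.0918 0.105 ]
guide [ 60.4 139.8] 0.5 [ 0.4591 -0.2043  0.105 ]
handle [126.7 101.2] 0.88 [ 0.4253 -0.1287  0.143 ]
handle [  7.9 152. ] 0.7 [ 0.4633 -0.2247  0.143 ]
```

```bash
python3 -m crank '[{"tx":0.2,"ty":-0.97,"tz":0,"wx":0,"wy":0,"wz":0},{"tx":0.2,"ty":-0.97,"tz":0,"wx":0,"wy":0,"wz":0},{"tx":0.2,"ty":-0.97,"tz":0,"wx":0,"wy":0,"wz":0}]'
python3 -m crank '[{"tx":0.2,"ty":-0.97,"tz":0,"wx":0,"wy":0,"wz":0},{"tx":0.2,"ty":-0.97,"tz":0,"wx":0,"wy":0,"wz":0},{"tx":0.2,"ty":-0.97,"tz":0,"wx":0,"wy":0,"wz":0},{"tx":0.2,"ty":-0.97,"tz":0,"wx":0,"wy":0,"wz":0},{"tx":0.2,"ty":-0.97,"tz":0,"wx":0,"wy":0,"wz":0},{"tx":0.2,"ty":-0.97,"tz":0,"wx":0,"wy":0,"wz":0}]'
python3 w.py wrist6
python3 - <<'E'
from h import *
p=cap('wrist'); X=cloud(p); hsv=cv2.cvtColor(p['image'],cv2.COLOR_BGR2HSV)
m=(hsv[...,0]>102)&(hsv[...,0]<128)&(hsv[...,1]>120)&(X[...,2]>.163)&(X[...,2]<.175)
P=X[m]; v,u=np.nonzero(m); print(m.sum(),P.min(0).round(4),P.max(0).round(4),(u.min(),u.max(),v.min(),v.max()))
c=cv2.minEnclosingCircle((P[:,:2]*1000).astype(np.float32)); print(c)
E
```

```text
time: 9.33
tcp_pos: [0.4794, -0.135, 0.2344]
tcp_rot: [-0.001, 1.0, -0.001, -0.0]
wrist_force: [0.2, 0.3, -0.6]
grip_width: 0.0422
grip_force: 0.0
time: 9.83
tcp_pos: [0.4602, -0.2284, 0.2342]
tcp_rot: [-0.001, 1.0, 0.001, -0.0]
wrist_force: [-0.6, 0.3, -0.2]
grip_width: 0.0424
grip_force: 0.0
tcp [ 0.46020824 -0.2283886   0.23415362] width 0.042363850255306514 t 9.8333
[[-1.0e+00 -2.8e-03 -4.0e-04]
 [-2.8e-03  1.0e+00  1.1e-03]
 [ 4.0e-04  1.1e-03 -1.0e+00]]
cam [ 0.379 -0.228  0.401]
cover_grip [254. 200.] 0.27 [ 0.4724 -0.2268  0.115 ]
handle [362.4 151.2] 0.8 [ 0.4234 -0.1429  0.143 ]
handle [251.2 201.8] 0.79 [ 0.4649 -0.2291  0.143 ]
427 [ 0.4518 -0.2367  0.1647] [ 0.4713 -0.2182  0.1684] (np.int64(241), np.int64(266), np.int64(195), np.int64(219))
((461.5118103027344, -228.00729370117188), 9.872905731201172)
```

View pics/wrist6.png

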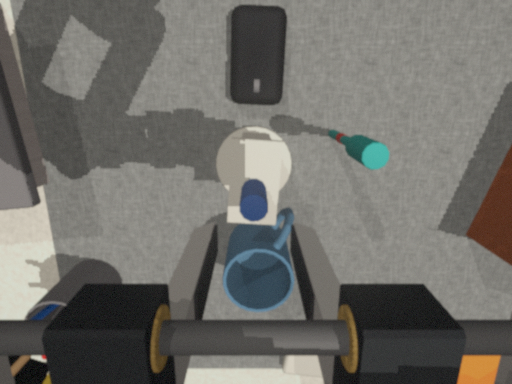

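The blue handle top at (253,207) is centred between the fingers, the mouse (258,55) and mug (259,278) are clear, and the turquoise one is off at (374,153). I descend, grip, then lift.

```bash
python3 -m crank '[{"tx":-0.01,"ty":0,"tz":0.3,"wx":0,"wy":0,"wz":0},{"tx":-0.01,"ty":0,"tz":0.6,"wx":0,"wy":0,"wz":0},{"tx":-0.01,"ty":0,"tz":0.85,"wx":0,"wy":0,"wz":0},{"tx":-0.01,"ty":0,"tz":0.98,"wx":0,"wy":0,"wz":0},{"tx":-0.01,"ty":0,"tz":0.98,"wx":0,"wy":0,"wz":0},{"tx":-0.01,"ty":0,"tz":0.98,"wx":0,"wy":0,"wz":0},{"tx":-0.01,"ty":0,"tz":0.98,"wx":0,"wy":0,"wz":0}]'
python3 -m crank '[{"tx":0,"ty":0,"tz":0,"wx":0,"wy":0,"wz":0},{"tx":0,"ty":0,"tz":0,"wx":0,"wy":0,"wz":0},{"tx":0,"ty":0,"tz":0,"wx":0,"wy":0,"wz":0},{"tx":0,"ty":0,"tz":0,"wx":0,"wy":0,"wz":0},{"tx":0,"ty":0,"tz":0,"wx":0,"wy":0,"wz":0}]' 0 25
python3 -m crank '[{"tx":0,"ty":0,"tz":-0.15,"wx":0,"wy":0,"wz":0},{"tx":0,"ty":0,"tz":-0.3,"wx":0,"wy":0,"wz":0},{"tx":0,"ty":0,"tz":-0.45,"wx":0,"wy":0,"wz":0},{"tx":0,"ty":0,"tz":-0.6,"wx":0,"wy":0,"wz":0},{"tx":0,"ty":0,"tz":-0.75,"wx":0,"wy":0,"wz":0},{"tx":0,"ty":0,"tz":-0.9,"wx":0,"wy":0,"wz":0},{"tx":0,"ty":0,"tz":-0.9,"wx":0,"wy":0,"wz":0}]'
```

```text
time: 10.67
tcp_pos: [0.4619, -0.2301, 0.1378]
tcp_rot: [-0.001, 1.0, -0.001, 0.001]
wrist_force: [1.0, -0.9, -0.3]
grip_width: 0.0425
grip_force: 0.0
time: 11.08
tcp_pos: [0.4615, -0.23, 0.1374]
tcp_rot: [-0.001, 1.0, -0.0, 0.001]
wrist_force: [-0.6, 0.8, 4.2]
grip_width: 0.0214
grip_force: 25.0
time: 11.67
tcp_pos: [0.4622, -0.2307, 0.2296]
tcp_rot: [-0.001, 1.0, -0.001, 0.002]
wrist_force: [-0.3, -0.2, -0.0]
grip_width: 0.0216
grip_force: 25.0
```

```bash
python3 -m crank '[{"tx":0,"ty":0,"tz":-0.2,"wx":0,"wy":0,"wz":0},{"tx":0,"ty":0,"tz":-0.4,"wx":0,"wy":0,"wz":0},{"tx":0,"ty":0,"tz":-0.5,"wx":0,"wy":0,"wz":0}]' >/dev/null
python3 -m crank '[{"tx":-0.1,"ty":0.25,"tz":0,"wx":0,"wy":0,"wz":0},{"tx":-0.18,"ty":0.5,"tz":0,"wx":0,"wy":0,"wz":0},{"tx":-0.18,"ty":0.75,"tz":0,"wx":0,"wy":0,"wz":0},{"tx":-0.18,"ty":1,"tz":0,"wx":0,"wy":0,"wz":0}]'
python3 -m crank '[{"tx":-0.1,"ty":0.25,"tz":0,"wx":0,"wy":0,"wz":0},{"tx":-0.18,"ty":0.5,"tz":0,"wx":0,"wy":0,"wz":0},{"tx":-0.18,"ty":0.75,"tz":0,"wx":0,"wy":0,"wz":0},{"tx":-0.18,"ty":1,"tz":0,"wx":0,"wy":0,"wz":0}]' >/dev/null
python3 -m crank '[{"tx":-0.1,"ty":0.25,"tz":0,"wx":0,"wy":0,"wz":0},{"tx":-0.18,"ty":0.5,"tz":0,"wx":0,"wy":0,"wz":0},{"tx":-0.18,"ty":0.75,"tz":0,"wx":0,"wy":0,"wz":0},{"tx":-0.18,"ty":0.9,"tz":0,"wx":0,"wy":0,"wz":0},{"tx":-0.18,"ty":0.9,"tz":0,"wx":0,"wy":0,"wz":0},{"tx":-0.18,"ty":0.9,"tz":0,"wx":0,"wy":0,"wz":0},{"tx":-0.18,"ty":0.9,"tz":0,"wx":0,"wy":0,"wz":0}]'
cat > z.py <<'E'
from h import *
s=sensors.observe(); print('tcp',np.round(s['tcp_pos'],4),'t',s['time'],'w',s['grip_width'])
ims=[]
for n in ['scene','wrist','top']:
    p=cap(n); X=cloud(p); hsv=cv2.cvtColor(p['image'],cv2.COLOR_BGR2HSV)
    g=np.array([.517,.093,.105]); u0,v0=proj(p,g)[0].astype(int)
    for q in ['guide','band','handle','dipstick']:
        print(n,q,[(np.round(d['position'],1).tolist(),round(d['score'],2)) for d in viewer.landmark_of(p,q)[:2]])
    if n!='top':
        a=max(v0-75,0); b=max(u0-65,0); ims.append(cv2.resize(p['image'][a:a+100,b:b+130],(520,400),interpolation=cv2.INTER_CUBIC) if n=='scene' else cv2.resize(p['image'][max(v0-70,0):max(v0-70,0)+140,max(u0-50,0):max(u0-50,0)+100],(280,400)))
        print('crop origin',n,b,a,max(u0-50,0),max(v0-70,0))
    m=(hsv[...,0]>5)&(hsv[...,0]<22)&(hsv[...,1]>130)&(X[...,2]>.101)&(X[...,2]<.109)&(np.hypot(X[...,0]-.517,X[...,1]-.093)<.03)
    P=X[m]; print(n,'collar',m.sum(),P[:,:2].min(0).round(4) if m.any() else'',P[:,:2].max(0).round(4) if m.any() else '',np.round(cv2.minEnclosingCircle((P[:,:2]*1000).astype(np.float32))[0],1) if m.any() else '')
import sys
cv2.imwrite('pics/%s.png'%sys.argv[1],np.hstack(ims))
E
python3 z.py z1
```

```text
time: 12.25
tcp_pos: [0.4786, -0.1288, 0.2753]
tcp_rot: [-0.0, 1.0, 0.0, -0.001]
wrist_force: [0.3, -0.1, -0.9]
grip_width: 0.0214
grip_force: 25.0
time: 13.17
tcp_pos: [0.5142, 0.0597, 0.2757]
tcp_rot: [-0.001, 1.0, -0.0, -0.001]
wrist_force: [-0.8, -0.4, -0.6]
grip_width: 0.0213
grip_force: 25.0
tcp [0.5142 0.0597 0.2757] t 13.1667 w 0.021346913167161117
scene guide [([263.8, 179.7], 0.83)]
scene band [([258.3, 160.2], 0.73), ([197.4, 219.0], 0.46)]
scene handle [([196.1, 201.0], 0.77), ([261.5, 138.4], 0.51)]
scene dipstick [([258.0, 167.8], 0.64), ([200.4, 236.3], 0.53)]
crop origin scene 198 104 213 109
scene collar 45 [0.499  0.0691] [0.5371 0.1106] [516.5  89.9]
wrist guide [([284.7, 174.7], 0.57)]
wrist band [([77.9, 87.1], 0.87), ([256.0, 207.0], 0.64)]
wrist handle [([256.2, 253.8], 0.81), ([38.9, 85.9], 0.69)]
wrist dipstick [([256.7, 186.0], 0.74), ([100.9, 85.9], 0.74)]
crop origin wrist 219 100 234 105
wrist collar 469 [0.4988 0.0764] [0.5358 0.1132] [517.4  95. ]
top guide [([222.9, 208.1], 0.65), ([291.3, 132.7], 0.45)]
top band [([302.9, 235.9], 0.58), ([334.5, 227.4], 0.5)]
top handle [([307.9, 234.2], 0.43)]
top dipstick [([303.3, 237.8], 0.64)]
top collar 10 [0.4981 0.0826] [0.5011 0.0966] [499.5  89.6]
```

View pics/z1.png

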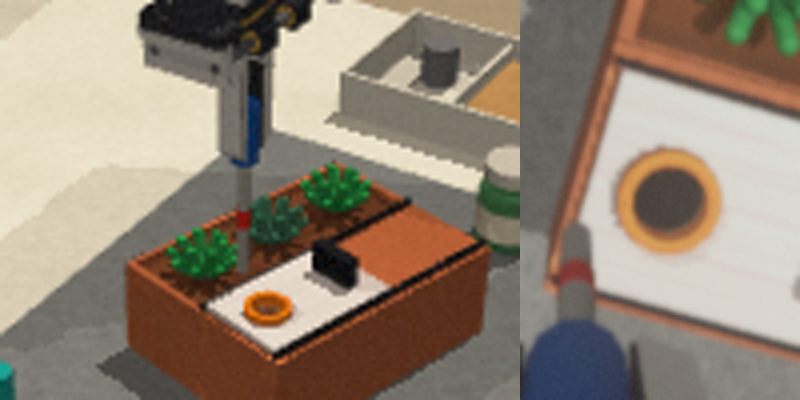

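The scene crop shows the blue handle held, with the red band and rod hanging upright just short of the collar. In the wrist crop the rod tip is at about (255,186) and the collar ring centre at about (285,175). Next I measure rod and collar in the same wrist frame.

```bash
cat > r.py <<'E'
from h import *
from scipy.optimize import least_squares
s=sensors.observe(); T=np.array(s['tcp_pos']); M=R.from_quat(s['tcp_rot']).as_matrix(); print('tcp',T.round(4),'tilt z',M[:,2].round(4),'t',round(s['time'],2))
for n in ['wrist','scene','top']:
    p=cap(n); hsv=cv2.cvtColor(p['image'],cv2.COLOR_BGR2HSV); X=cloud(p)
    zb=T[2]+.0055-.075   # band height guess (dipstick held 5.5 mm above TCP)
    pr=proj(p,[T[0],T[1],zb])[0]; v,u=np.mgrid[:384,:512]
    near=np.hypot(u-pr[0],v-pr[1])<22
    m=near&((hsv[...,0]<6)|(hsv[...,0]>172))&(hsv[...,1]>150)&(X[...,2]>.125)
    if m.sum()>3:
        c=np.array([u[m].mean(),v[m].mean()]); print(n,'band pix',c.round(1),'pred',pr.round(1),'cloud',X[m].mean(0).round(4),m.sum(),'at zb',at_z(p,c,zb).round(4))
    gp=proj(p,[.5175,.0935,.105])[0]
    m=(np.hypot(u-gp[0],v-gp[1])<45)&(hsv[...,0]>8)&(hsv[...,0]<22)&(hsv[...,1]>150)&(hsv[...,2]>100)&(X[...,2]>.1005)&(X[...,2]<.112)
    if m.sum()>20:   # outer contour fit of rim: circle r=20 mm on z=.105
        cn=max(cv2.findContours(m.astype(np.uint8),cv2.RETR_EXTERNAL,cv2.CHAIN_APPROX_NONE)[0],key=len)[:,0]
        P=np.array([at_z(p,q,.105)[:2] for q in cn]); f=least_squares(lambda a:np.hypot(*(P-a[:2]).T)-a[2],[.5175,.0935,.02],loss='soft_l1',f_scale=.001)
        print(n,'collar circle',f.x.round(4),'pred pix',gp.round(1))
E
python3 r.py
```

```text
tcp [0.5145 0.0603 0.2764] tilt z [ 0. -0. -1.] t 13.92
wrist band pix [252.8 199.7] pred [252.1 205. ] cloud [0.5097 0.0608 0.2088] 6 at zb [0.5103 0.0608 0.2069]
wrist collar circle [0.5164 0.0931 0.0152] pred pix [284.6 175.9]
scene band pix [258.5 158.1] pred [258.4 157.6] cloud [0.517  0.0566 0.208 ] 16 at zb [0.5161 0.058  0.2069]
scene collar circle [0.5205 0.0905 0.0192] pred pix [264.2 179.7]
```

```bash
python3 -m crank '[{"tx":-0.035,"ty":0.15,"tz":0,"wx":0,"wy":0,"wz":0},{"tx":-0.035,"ty":0.33,"tz":0,"wx":0,"wy":0,"wz":0},{"tx":-0.035,"ty":0.33,"tz":0,"wx":0,"wy":0,"wz":0},{"tx":-0.035,"ty":0.33,"tz":0,"wx":0,"wy":0,"wz":0},{"tx":-0.035,"ty":0.33,"tz":0.15,"wx":0,"wy":0,"wz":0},{"tx":-0.035,"ty":0.33,"tz":0.35,"wx":0,"wy":0,"wz":0},{"tx":-0.035,"ty":0.33,"tz":0.35,"wx":0,"wy":0,"wz":0},{"tx":-0.035,"ty":0.33,"tz":0.35,"wx":0,"wy":0,"wz":0},{"tx":-0.035,"ty":0.33,"tz":0.35,"wx":0,"wy":0,"wz":0}]'
python3 r.py
python3 - <<'E'
from h import *
p=cap('wrist');q=cap('scene')
a=cv2.resize(p['image'][130:230,205:305],(400,400),interpolation=cv2.INTER_CUBIC); b=cv2.resize(q['image'][110:210,215:315],(400,400),interpolation=cv2.INTER_CUBIC)
cv2.imwrite('pics/z2.png',np.hstack([a,b]))
E
```

```text
time: 14.82
tcp_pos: [0.5183, 0.0928, 0.2422]
tcp_rot: [-0.0, 1.0, -0.0, 0.0]
wrist_force: [-1.1, 0.7, -0.4]
grip_width: 0.0215
grip_force: 25.0
tcp [0.5183 0.0928 0.2422] tilt z [ 8.e-04 -2.e-04 -1.e+00] t 14.82
wrist collar circle [0.517  0.0941 0.0159] pred pix [253.3 180.6]
scene band pix [264.9 162.8] pred [264.8 162.3] cloud [0.5211 0.0891 0.1739] 12 at zb [0.5201 0.0907 0.1727]
scene collar circle [0.5204 0.0914 0.0187] pred pix [264.2 179.7]
```

View pics/z2.png

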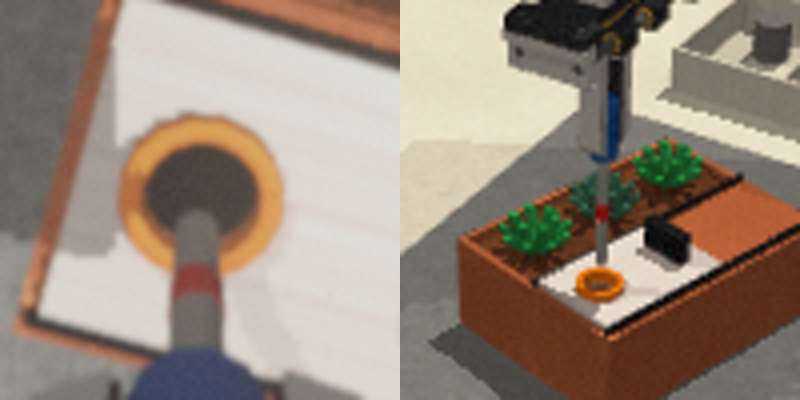

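The wrist crop shows the rod tip at about column 254.5, against a ring centre of 255.5. The scene crop shows the rod over the ring centre to within a quarter pixel. Now I check the remaining (x) direction against the wrist camera's bias.

```bash
cat > t.py <<'E'
from h import *
from scipy.optimize import least_squares
s=sensors.observe(); T=np.array(s['tcp_pos']); tip=T[2]-.1194; a=np.linspace(0,2*np.pi,40,endpoint=False); ci=np.c_[np.cos(a),np.sin(a),0*a]
p=cap('wrist'); hsv=cv2.cvtColor(p['image'],cv2.COLOR_BGR2HSV)
q=proj(p,ci*.005+[T[0],T[1],tip]); print('tip pred u',q[:,0].min().round(1),q[:,0].max().round(1),'v',q[:,1].min().round(1))
for z in (tip+.042,tip+.058): q=proj(p,ci*.005+[T[0],T[1],z]); print('band edge pred near-cam top v',q[:,1].min().round(1),'u',q[:,0].min().round(1),q[:,0].max().round(1))
q=proj(p,ci*.011+[T[0],T[1],tip+.1]); print('handle under pred u',q[:,0].min().round(1),q[:,0].max().round(1),'v top',q[:,1].min().round(1))
for r in (.02,.014): q=proj(p,ci*r+[T[0],T[1],.105]); print('rim pred at tcp r',r,'u',q[:,0].min().round(1),q[:,0].max().round(1),'v',q[:,1].min().round(1),q[:,1].max().round(1))
col=254; print([(v,p['image'][v,col].tolist()) for v in list(range(150,170))+list(range(178,226))])
print('row180',[(u,p['image'][180,u].tolist()) for u in list(range(230,246))+list(range(264,282))])
E
python3 t.py
```

```text
tip pred u 246.8 258.0 v 181.1
band edge pred near-cam top v 195.3 u 245.7 258.7
band edge pred near-cam top v 201.9 u 245.2 259.1
handle under pred u 233.5 270.2 v top 214.9
rim pred at tcp r 0.02 u 231.1 273.8 v 160.3 201.5
rim pred at tcp r 0.014 u 237.5 267.4 v 166.6 195.5
[(150, [210, 218, 221]), (151, [211, 218, 220]), (152, [209, 217, 219]), (153, [209, 217, 220]), (154, [207, 215, 220]), (155, [207, 214, 221]), (156, [203, 211, 217]), (157, [192, 201, 209]), (158, [160, 173, 191]), (159, [105, 134, 175]), (160, [80, 136, 193]), (161, [85, 152, 210]), (162, [88, 160, 217]), (163, [89, 160, 218]), (164, [85, 152, 214]), (165, [76, 133, 194]), (166, [68, 101, 151]), (167, [61, 75, 99]), (168, [65, 69, 80]), (169, [63, 68, 78]), (178, [57, 63, 74]), (179, [63, 69, 76]), (180, [63, 71, 79]), (181, [65, 70, 79]), (182, [82, 88, 94]), (183, [95, 103, 108]), (184, [101, 109, 115]), (185, [101, 108, 113]), (186, [100, 107, 113]), (187, [100, 107, 113]), (188, [100, 109, 115]), (189, [101, 107, 115]), (190, [100, 108, 116]), (191, [101, 109, 114]), (192, [100, 106, 115]), (193, [100, 1
[... 809 characters left out ...]
33, [141, 150, 165]), (234, [110, 128, 166]), (235, [76, 113, 174]), (236, [67, 112, 180]), (237, [68, 112, 180]), (238, [70, 112, 180]), (239, [64, 104, 169]), (240, [64, 89, 140]), (241, [56, 71, 100]), (242, [57, 64, 79]), (243, [56, 65, 73]), (244, [59, 64, 71]), (245, [60, 64, 75]), (264, [66, 72, 81]), (265, [66, 74, 83]), (266, [67, 73, 83]), (267, [63, 72, 84]), (268, [70, 80, 103]), (269, [75, 102, 150]), (270, [80, 130, 193]), (271, [89, 150, 214]), (272, [89, 156, 218]), (273, [94, 163, 219]), (274, [97, 162, 215]), (275, [129, 168, 210]), (276, [181, 194, 212]), (277, [200, 209, 217]), (278, [204, 211, 219]), (279, [206, 214, 221]), (280, [207, 214, 222]), (281, [208, 217, 221])]
```

Rod and collar agree within about 0–2 mm in every view. I make a small correction (about −1.3 mm in x) and lower slowly.

```bash
python3 -m crank '[{"tx":0.013,"ty":0.003,"tz":0,"wx":0,"wy":0,"wz":0},{"tx":0.013,"ty":0.003,"tz":0,"wx":0,"wy":0,"wz":0},{"tx":0.013,"ty":0.003,"tz":0,"wx":0,"wy":0,"wz":0},{"tx":0.013,"ty":0.003,"tz":0.05,"wx":0,"wy":0,"wz":0},{"tx":0.013,"ty":0.003,"tz":0.1,"wx":0,"wy":0,"wz":0},{"tx":0.013,"ty":0.003,"tz":0.15,"wx":0,"wy":0,"wz":0},{"tx":0.013,"ty":0.003,"tz":0.15,"wx":0,"wy":0,"wz":0},{"tx":0.013,"ty":0.003,"tz":0.15,"wx":0,"wy":0,"wz":0}]'
python3 t.py | head -6; python3 r.py
```

```text
time: 15.78
tcp_pos: [0.5161, 0.0936, 0.2256]
tcp_rot: [-0.001, 1.0, -0.0, -0.001]
wrist_force: [-0.3, 0.4, -0.7]
grip_width: 0.0217
grip_force: 25.0
tip pred u 246.7 258.0 v 181.6
band edge pred near-cam top v 195.6 u 245.7 258.7
band edge pred near-cam top v 202.3 u 245.2 259.0
handle under pred u 233.5 270.1 v top 215.0
rim pred at tcp r 0.02 u 229.9 274.9 v 164.6 207.9
rim pred at tcp r 0.014 u 236.6 268.1 v 171.3 201.6
tcp [0.5164 0.0936 0.226 ] tilt z [-8.e-04 -0.e+00 -1.e+00] t 15.83
wrist collar circle [0.5168 0.0939 0.0157] pred pix [252.3 187.5]
scene band pix [264.4 166.9] pred [264.3 166.3] cloud [0.519  0.0902 0.1572] 19 at zb [0.5185 0.0911 0.1565]
scene collar circle [0.5197 0.0915 0.0173] pred pix [264.2 179.7]
```

```bash
python3 -m crank '[{"tx":0,"ty":0,"tz":0.06,"wx":0,"wy":0,"wz":0},{"tx":0,"ty":0,"tz":0.12,"wx":0,"wy":0,"wz":0},{"tx":0,"ty":0,"tz":0.18,"wx":0,"wy":0,"wz":0},{"tx":0,"ty":0,"tz":0.24,"wx":0,"wy":0,"wz":0},{"tx":0,"ty":0,"tz":0.3,"wx":0,"wy":0,"wz":0},{"tx":0,"ty":0,"tz":0.36,"wx":0,"wy":0,"wz":0},{"tx":0,"ty":0,"tz":0.42,"wx":0,"wy":0,"wz":0},{"tx":0,"ty":0,"tz":0.48,"wx":0,"wy":0,"wz":0},{"tx":0,"ty":0,"tz":0.51,"wx":0,"wy":0,"wz":0},{"tx":0,"ty":0,"tz":0.51,"wx":0,"wy":0,"wz":0}]'
python3 -m crank '[{"tx":0,"ty":0,"tz":0,"wx":0,"wy":0,"wz":0},{"tx":0,"ty":0,"tz":0,"wx":0,"wy":0,"wz":0},{"tx":0,"ty":0,"tz":0,"wx":0,"wy":0,"wz":0},{"tx":0,"ty":0,"tz":0,"wx":0,"wy":0,"wz":0},{"tx":0,"ty":0,"tz":0,"wx":0,"wy":0,"wz":0},{"tx":0,"ty":0,"tz":0,"wx":0,"wy":0,"wz":0}]'
python3 - <<'E'
from h import *
print(sensors.observe()['tcp_pos'])
p=cap('wrist');q=cap('scene')
a=cv2.resize(p['image'][130:230,205:305],(400,400),interpolation=cv2.INTER_CUBIC); b=cv2.resize(q['image'][145:195,240:290],(400,400),interpolation=cv2.INTER_CUBIC)
cv2.imwrite('pics/z3.png',np.hstack([a,b]))
E
```

```text
time: 16.82
tcp_pos: [0.5159, 0.0935, 0.1743]
tcp_rot: [-0.001, 1.0, -0.0, -0.001]
wrist_force: [-0.0, -0.7, -1.1]
grip_width: 0.0217
grip_force: 25.0
time: 17.32
tcp_pos: [0.5168, 0.0936, 0.1757]
tcp_rot: [-0.001, 1.0, -0.0, 0.0]
wrist_force: [-0.9, 1.4, -0.9]
grip_width: 0.0216
grip_force: 25.0
[0.51676862 0.09355014 0.17568451]
```

View pics/z3.png

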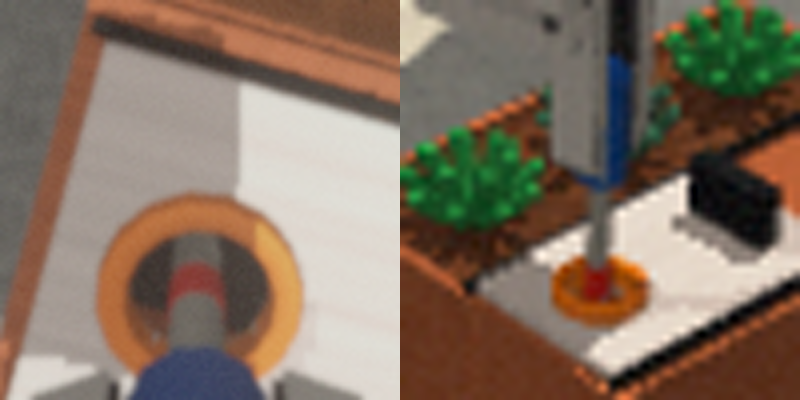

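The wrist crop shows the rod at column 198 against a ring centre of 200, with a dark gap on the sides that can be seen. The scene crop shows the red band at rim level in the middle of the collar. It is held still, so I hand in.

```bash
python3 -c "
from cell import workorder; print(workorder.job_done())"
```

```text
the job is handed in; nothing more can be done
None
```

I slid the cover home and handed the job in with the dipstick held upright and still in the collar, its red band about level with the rim and centred to roughly 2 mm by the camera views; no pass/fail verdict came back.

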